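# Rebuild the stepped lamp pillar of a magic lantern

## Task

Rebuild the lantern's lamp pillar: thread the three loose brass spacers onto the stepped post in order of size, the large one first, then the middle one, the small one last on top. Feel for the fit with a light hand: turn the square-bored ones until they drop over the square parts of the post, never force them, and leave each spacer lying flat and fully home on its own shoulder. Do not disturb the lamp housing, the glass slide, the thumbscrew bracket or the binding block.

Things in the scene. Friction and masses are not known exactly. Their poses are not given: they have to be found in the camera images.
- pillar_foot: Dark iron foot plate, 100 x 84 x 10 mm, with a round boss 48 mm across that rises to 24 mm; fixed. Origin at the centre of the underside, z up. On its axis stands a stepped steel post, clamped askew in the foot, 0.25 to 1.3 rad anticlockwise from the foot's axes: the angle is not reported and must be felt for. The post turns only under a twist over 2 N m. Any press over 50 N marks it.
- seat_large (a point): On the post's axis, 24 mm above the foot's underside: top of the boss, where the large spacer's underside must rest. Axes as the foot's. From here up to 40 mm the post is square, 26 mm wide; from 40 to 54 mm it is round, 26 mm diameter. The square's corners jut out beyond the round part: a square bore slides over the round part, stops on the corners at 40 mm and drops once turned to fit.
- seat_middle (a point): On the post's axis, 54 mm above the foot's underside: shoulder (chamfered 1.5 mm) where the middle spacer's underside must rest. Axes as the foot's. From here up to 66 mm the post is square, 16 mm wide, in line with the lower square; from 66 to 76 mm it is round, 16 mm diameter. Here too a square bore stops on the corners, at 66 mm, and drops once turned to fit.
- seat_small (a point): On the post's axis, 76 mm above the foot's underside: shoulder (chamfered 1 mm) where the small spacer's underside must rest. From here up to 96 mm the post is a plain round pin, 9 mm in diameter, with a tapered tip.
- post_tip (a point): Tip of the post, on its axis, 96 mm above the foot's underside.
- spacer_large: Large brass spacer: disc 58 mm in diameter, 20 mm thick, with a square through hole 27.5 mm wide, lying flat; 0.2 to 0.5 kg. Origin at the centre of the underside, z up, x and y square to the sides of the hole.
- spacer_middle: Middle brass spacer: disc 44 mm in diameter, 16 mm thick, with a square through hole 17.4 mm wide, lying flat; 0.1 to 0.25 kg. Origin at the centre of the underside, z up, x and y square to the sides of the hole.
- spacer_small: Small brass spacer: disc 34 mm in diameter, 10 mm thick, with a round through hole 11 mm in diameter, lying flat; about 0.07 kg. Origin at the centre of the underside, z up.
- lamp_housing: Bystander: tin lamp housing, a round can 84 mm across with a chimney, 130 mm tall, standing; origin at the centre of the underside.
- glass_slide: Bystander: square smoked glass slide, 83 x 83 x 5 mm, lying flat; origin at the centre of the underside.
- screw_bracket: Bystander: brass angle bracket with a thumbscrew, 50 x 55 x 42 mm, standing; origin at the centre of its base plate's underside.
- binding_block: Bystander: ivory-coloured celluloid binding block, 40 x 90 x 22 mm (x, y, z); origin at the centre of the underside.
Not all that is in view belongs to the job. What is shaped like the spacer_middle but orange or purple is not meant.

How it is judged:
By the outcome, as a careful person would: the job done as asked, in the order asked, and still so for the second after the job is handed in, with the robot touching nothing.
It also fails if it takes over 67 s, if anything falls off the work surface, if the arm or the gripper's body presses on something with over 40 N, if the wrist force passes 120 N, or if a joint passes its speed limit or range.

## Robot

A 6-joint arm with a two-finger parallel gripper is mounted at the origin on the work surface. World frame = base frame: x ahead of the robot, y to its left, z up, the work surface at z = 0. Lengths are in mm, angles in degrees, forces in N, time in s.
With the tool pointing down it reaches from about 300 to 850 mm from the base axis. Payload 4.2 kg.
Tool frame: the origin (TCP) lies between the finger pads; the fingertips stand 22 mm ahead of it and the grasp point (between the pads) lies 3 mm ahead of it; z points along the fingers, y is the direction in which the jaws open and shut (so a half turn about z gives the same grasp; the last joint's range is limited). The gripper opens to 91 mm and grips with 3 to 60 N. Pads are 32 mm wide; open, the fingers measure 118 mm over their backs; the gripper's body (76 mm by 178 mm) begins 60 mm behind the grasp point.
Start: joints at [-72.193, 18.312, 89.639, -0, 72.044, -1.146], TCP at [186.763, -543.839, 235.976] pointing down, gripper open.
Joint ranges: [-177.97, 177.97], [-48.28, 115.42], [12.27, 149.76], [-77.06, 257.06], [2.81, 150.46], [-146.56, 146.56]. Speed limits (degrees/s): [147.25, 147.25, 180, 180, 180, 180].

## Interface

Orientations are given as [roll, pitch, yaw] about the fixed x, y, z axes, in that order (R = Rz(yaw) Ry(pitch) Rx(roll)).
In Python, from workcell import * gives the robot as it stands.
- The arm moves only by the shell command python3 -m jog 'ROWS' [OPENING] [FORCE]. ROWS is text: rows parted by semicolons, each of 6 numbers parted by spaces: the shift along the tool's x, y, z in units of 0.5 m (1.0 is 0.5 m), then the turn, a rotation vector about the tool's x, y, z in units of pi/2 rad (1.0 is pi/2 rad). A call has 1 to 20 rows; each row is the pose to reach, as a shift and turn from the pose measured when the call began, along the tool's axes at that moment; what a row does not reach only later rows make up. A row lasts 1/12 s, in which the tool goes at most 41.7 mm and 7.16 degrees, less where a joint would pass 70% of its speed; a pose out of reach is approached as far as the arm can. A call with a number of a shift or a turn outside -1 to 1 is refused whole. A call with a gripper value outside its range is refused whole. OPENING is the opening, from -1 (shut) to 1 (fully open), set as the call begins (- or left out, the last holds). The fingers move at their own pace and stop on an object; FORCE is the grip in N (left out, the last holds). Time passes only in rows, so rows that repeat a pose let the fingers close. It gives the time, the measured TCP pose, the force and the opening at its end, in the units of the state.
- state(): the state, without advancing time (a new reading comes with each control period).
- grab_frame(name): name is "side" or "top"; returns the picture (384x512x3 uint8, red, green, blue); there is no depth.
- calibration(name): a dict with "mtx" (3x3 intrinsics, pixels), "rvec" (rotation vector, rad) and "tvec" (3), from world to camera coordinates, as OpenCV has them. Camera axes: x right, y down, z forward; pixel columns grow to the right and rows downward; lengths in mm; the calibration is good to about 2 mm. A picture is of the moment at which its call begins. calibration takes no time and is no camera call.
- job_done(): hands the job in, once; it reports no verdict.
Trained networks look in the newest picture that a camera, given by its name, has taken for a name from the list of things; names that differ only in an ending like _2 or _b are one class to them, and where a whole thing is asked for, a point or a joint stands for the part that bears it (a point fixed in the world has none). Each returns a list of dicts, best first, with "confidence" (0 to 1); they miss things now and then, are a little off and sometimes report something else, mostly with a low value. They report only what shows in the picture. A call takes as long as a camera call. They do not tell look-alikes from the thing itself.
- spot_in(query, camera): "rect" ([left, top, right, bottom] in pixels, round what is visible of it).
- tip_of(query, camera): "location" ([column, row] in pixels: a listed point, or the origin of a listed thing).
The state is a dict: "time_s": time; "qpos": joint angles; "qvel": joint speeds; "effort": joint torques, N m; "ee_pos": TCP position; "ee_rot": TCP orientation; "force": force on the tool from outside, world axes, zero at the start; "torque": the same for the moment, N m; "gripper_width": finger opening in mm.
Only numpy, scipy, OpenCV 4.12 (cv2) and the standard library are available. Lean on these libraries where they do the work, as an engineer would, in place of code of your own. Each camera call takes 0.05 s, during which the arm holds its last target. There are 200 camera calls.

## Working session

There is one attempt and no reset: what is moved stays moved. The work goes in short steps, Python scripts to look and compute and a shell command to move; the robot and the scene stay as the last step left them, time stands still between calls to the robot, and variables do not carry over. Pictures are saved under pics/ and viewed, about 8 in all and at most 12, crops included, and the job is handed in when it is done.

```bash
mkdir -p pics
cat > h.py <<'E'
from workcell import *
import numpy as np, cv2
from scipy.spatial.transform import Rotation as Ro
def cam(n):
    c=calibration(n); R,_=cv2.Rodrigues(np.array(c['rvec'],float)); return np.array(c['mtx'],float),R,np.array(c['tvec'],float).ravel()
def ray(n,px,z):
    K,R,t=cam(n); d=R.T@np.linalg.inv(K)@np.array([px[0],px[1],1.]); o=-R.T@t
    return o+d*(z-o[2])/d[2]
def proj(n,p):
    K,R,t=cam(n); q=K@(R@np.array(p,float)+t); return q[:2]/q[2]
def save(n,f,box=None,s=1):
    im=grab_frame(n)[:,:,::-1]
    if box: im=im[box[1]:box[3],box[0]:box[2]]
    im=cv2.resize(np.ascontiguousarray(im),None,fx=s,fy=s,interpolation=cv2.INTER_CUBIC); cv2.imwrite('pics/'+f,im)
def rows(p,rpy=None):
    s=state(); R=Ro.from_euler('xyz',s['ee_rot'],degrees=True)
    d=R.inv().apply(np.array(p)-s['ee_pos'])/500
    r=(R.inv()*Ro.from_euler('xyz',rpy,degrees=True)).as_rotvec()/(np.pi/2) if rpy is not None else np.zeros(3)
    print(np.round(np.r_[d,r],4))
E
python3 - <<'E'
from h import *
for n in('top','side'):
    im=grab_frame(n)[:,:,::-1]; cv2.imwrite(f'pics/{n}0.png',im)
    K,R,t=cam(n); print(n,'cam at',-R.T@t,'f',K[0,0])
for q,z in [('pillar_foot',0),('post_tip',96),('spacer_large',0),('spacer_middle',0),('spacer_small',0),('lamp_housing',0),('glass_slide',0),('screw_bracket',0),('binding_block',0)]:
    for d in tip_of(q,'top')[:4]: print(q,np.round(d['location'],1),round(d['confidence'],2),ray('top',d['location'],z).round(0))
print(state())
E
```

```text
top cam at [ 260.27104127   85.14664521 1313.70312411] f 471.9729351814642
side cam at [434.84208011 783.30029668 578.82116949] f 348.68540885668165
pillar_foot [283.7 169.1] 0.68 [567.  27.   0.]
post_tip [281.1 160.4] 0.82 [568.  39.  96.]
spacer_large [384.8 219.6] 0.55 [ 430. -258.    0.]
spacer_middle [177.8 275.2] 0.77 [261. 311.   0.]
spacer_middle [211.  196.3] 0.63 [482. 231.   0.]
spacer_middle [138.8 283.3] 0.48 [237. 416.   0.]
spacer_small [375.1 140.9] 0.61 [ 658. -235.    0.]
lamp_housing [167.1 134.5] 0.65 [660. 367.  -0.]
glass_slide [216.5 129.7] 0.69 [679. 225.   0.]
glass_slide [279.7 169.9] 0.43 [564.  39.   0.]
screw_bracket [315.6 109. ] 0.71 [750. -63.   0.]
binding_block [303.7 235.1] 0.72 [380. -32.   0.]
{'time_s': 0.55, 'qpos': array([-7.21930146e+01,  1.83102869e+01,  8.96447695e+01, -1.43565549e-04,
        7.20440300e+01, -1.14365017e+00]), 'qvel': array([-0.04671129, -0.09315864, -0.03151534,  0.04775654, -0.13995294,
       -0.0138927 ]), 'effort': array([ 1.13687463e-03, -4.12056720e+01, -2.32096231e+01,  7.29533541e-02,
        3.80100799e-02,  1.25631367e-06]), 'ee_pos': array([ 186.74393339, -543.79327556,  235.95294521]), 'ee_rot': array([1.79999089e+02, 1.54780884e-04, 1.89506798e+01]), 'force': array([ 0.64651699, -0.45109045, -0.22664972]), 'torque': array([-0.02757617,  0.01670181, -0.01307785]), 'gripper_width': 91.03728451113822}
```

View pics/top0.png

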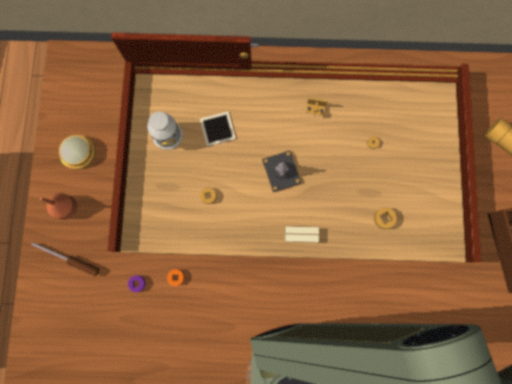

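View pics/side0.png

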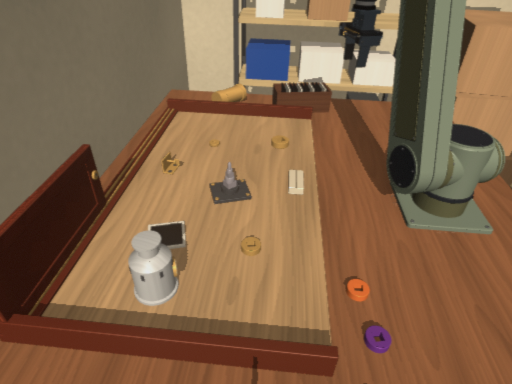

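The top view shows the foot at (283,170), three brass rings (large (386,218), middle (208,196), small (374,143)) and orange (176,277) and purple (137,284) rings outside the tray. The side view shows the same layout, with the post at (229,180). The orange and purple rings are the look-alikes, so the middle spacer I want is the brass one at top (208,196) and side (251,245). I'll check that in a close crop.

Run:
```python
from h import *
t=cv2.imread('pics/top0.png'); s=cv2.imread('pics/side0.png')
def c(im,u,v,w=20,k=10):
    a=cv2.resize(im[v-w:v+w,u-w:u+w],(400,400),interpolation=cv2.INTER_CUBIC)
    cv2.putText(a,f'{u-w},{v-w}',(5,15),0,.5,(0,0,255),1);return a
A=np.vstack([np.hstack([c(t,386,218),c(t,208,196),c(t,374,143)]),np.hstack([c(t,283,167),c(s,280,142),c(s,251,245)])])
cv2.imwrite('pics/m0.png',cv2.resize(A,(798,532),interpolation=cv2.INTER_AREA))
for q in ['post_tip','spacer_large','spacer_middle','spacer_small','seat_large','seat_small']:
    d2={}
    for n in('top','side'):
        d2[n]=[(np.round(d['location'],1),round(d['confidence'],2)) for d in tip_of(q,n)[:2]]
    print(q,d2)
    z={'post_tip':96,'seat_large':24,'seat_small':76}.get(q,0)
    for n in d2: print('  ',[ray(n,l,z).round(0)[:2] for l,_ in d2[n]])
```

```text
post_tip {'top': [(array([281.1, 160.4]), 0.82)], 'side': [(array([229.5, 161.5]), 0.76)]}
   [array([568.,  39.])]
   [array([561.,   3.])]
spacer_large {'top': [(array([384.8, 219.6]), 0.55)], 'side': [(array([280.3, 144. ]), 0.56), (array([154.9, 290.7]), 0.22)]}
   [array([ 430., -258.])]
   [array([ 429., -289.]), array([660., 357.])]
spacer_middle {'top': [(array([177.8, 275.2]), 0.77), (array([211. , 196.3]), 0.63)], 'side': [(array([355.4, 293.5]), 0.92), (array([252. , 246.1]), 0.78)]}
   [array([261., 311.]), array([482., 231.])]
   [array([259., 319.]), array([479., 211.])]
spacer_small {'top': [(array([375.1, 140.9]), 0.61)], 'side': [(array([232.1, 188. ]), 0.66), (array([214. , 143.7]), 0.61)]}
   [array([ 658., -235.])]
   [array([557., -11.]), array([ 656., -260.])]
seat_large {'top': [(array([283.4, 169.3]), 0.91)], 'side': [(array([231.3, 186.7]), 0.83)]}
   [array([561.,  29.])]
   [array([555.,  16.])]
seat_small {'top': [(array([280.3, 167.2]), 0.77), (array([375.2, 142.5]), 0.54)], 'side': [(array([229.1, 168.2]), 0.66)]}
   [array([554.,  40.]), array([ 630., -217.])]
   [array([562.,   5.])]
```

View pics/m0.png

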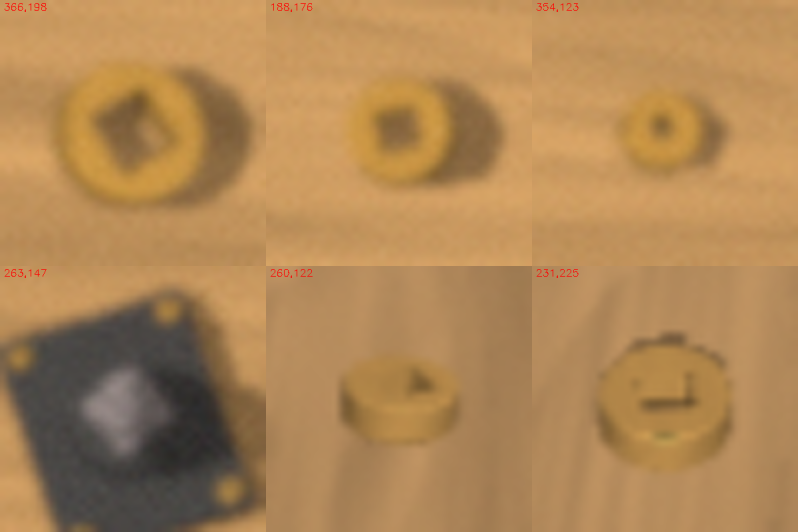

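```bash
cat > fit.py <<'E'
from h import *
from scipy.optimize import least_squares
obs=[('L','top',(385.4,217.7),20),('L','side',(279.6,141.5),10),('M','top',(207.7,195.2),16),('M','side',(250.5,245.1),8),
('S','top',(373.0,142.1),10),('S','side',(214,143.7),3),('P','top',(281.1,160.4),96),('P','side',(229.5,161.5),96),('P','top',(283.4,169.3),24),('P','side',(231.3,186.7),24),
('P','top',(280.3,167.2),76),('P','side',(229.1,168.2),76),('P','top',(281.3,168.5),45)]
k='LMSP'
def f(p):
    return np.concatenate([proj(n,[p[2*k.index(o)],p[2*k.index(o)+1],p[8]+z])-l for o,n,l,z in obs])
r=least_squares(f,[430,-260,480,225,655,-240,565,25,15],loss='soft_l1')
print(r.x.round(1)); print(f(r.x).reshape(-1,2).round(1).tolist())
E
python3 fit.py
```

```text
[ 430.8 -249.6  479.7  235.9  646.  -221.7  554.6   37.8   19.9]
[[0.1, -0.4], [0.4, 0.2], [0.1, -0.3], [0.2, 0.2], [-0.2, -0.3], [0.4, -0.4], [0.6, 3.1], [0.2, 0.5], [-2.8, 0.4], [-1.1, -1.4], [1.1, -1.9], [0.7, 0.5], [-0.4, -0.6]]
```

Run:
```python
from h import *
rows([555,38,160],[180,0,60])
```

```text
[ 1.0745e+00 -8.6140e-01  1.5190e-01  1.0000e-04  0.0000e+00 -4.5610e-01]
```

```bash
python3 -m jog '0.94 -0.754 0.05 0 0 -0.456;0.94 -0.754 0.05 0 0 -0.456;0.94 -0.754 0.05 0 0 -0.456;0.94 -0.754 0.05 0 0 -0.456;0.94 -0.754 0.05 0 0 -0.456;0.94 -0.754 0.05 0 0 -0.456;0.94 -0.754 0.05 0 0 -0.456;0.94 -0.754 0.05 0 0 -0.456;0.94 -0.754 0.05 0 0 -0.456;0.94 -0.754 0.05 0 0 -0.456;0.94 -0.754 0.05 0 0 -0.456;0.94 -0.754 0.05 0 0 -0.456;0.94 -0.754 0.05 0 0 -0.456;0.94 -0.754 0.05 0 0 -0.456;0.94 -0.754 0.05 0 0 -0.456' 1 4
python3 - <<'E'
from h import *
rows([555,38,124],[180,0,60])
E
```

```text
time_s: 2.4
ee_pos: [510.9, -30.8, 210.9]
ee_rot: [180.0, -0.1, 60.2]
force: [-0.2, -0.4, -0.1]
gripper_width: 91.4
[ 0.1629  0.0078  0.1741  0.0005 -0.0013  0.0018]
```

```bash
python3 -m jog '0.08 0.004 0.08 0 0 0;0.163 0.008 0.174 0 0 0;0.163 0.008 0.174 0 0 0;0.163 0.008 0.174 0 0 0;0.163 0.008 0.174 0 0 0;0.163 0.008 0.174 0 0 0' 0 4;  python3 -m jog '0 0 0 0 0 0;0 0 0 0 0 0;0 0 0 0 0 0;0 0 0 0 0 0;0 0 0 0 0 0;0 0 0 0 0 0;0 0 0 0 0 0;0 0 0 0 0 0' -1 4
```

```text
time_s: 2.9
ee_pos: [555.2, 37.7, 124.6]
ee_rot: [179.9, -0.1, 60.2]
force: [-0.3, 0.5, -0.6]
gripper_width: 54.2
time_s: 3.57
ee_pos: [557.3, 36.4, 125.0]
ee_rot: [179.6, -0.1, 60.2]
force: [4.4, -4.1, -0.7]
gripper_width: 8.5
```

```bash
python3 -m jog '0 0 0 0 0 0;0 0 0 0 0 0;0 0 0 0 0 -1;0 0 0 0 0 -1;0 0 0 0 0 -1;0 0 0 0 0 -1;0 0 0 0 0 -1;0 0 0 0 0 -1;0 0 0 0 0 -1;0 0 0 0 0 -1;0 0 0 0 0 -1;0 0 0 0 0 -1;0 0 0 0 0 -1;0 0 0 0 0 -1;0 0 0 0 0 -1;0 0 0 0 0 -1;0 0 0 0 0 -1' -0.4 4;  python3 -m jog '0 0 0 0 0 0;0 0 0 0 0 0;0 0 0 0 0 0;0 0 0 0 0 0;0 0 0 0 0 0;0 0 0 0 0 0;0 0 0 0 0 0' -1 4
```

```text
time_s: 4.98
ee_pos: [557.0, 36.6, 124.9]
ee_rot: [179.9, 0.4, 150.1]
force: [0.0, -0.2, -0.8]
gripper_width: 27.2
time_s: 5.57
ee_pos: [556.7, 36.2, 124.9]
ee_rot: [179.9, 0.3, 150.1]
force: [-1.6, -3.5, 0.2]
gripper_width: 8.3
```

Run:
```python
from h import *
rows([557,36.5,150],[180,0,150])
rows([431,-249.5,120],[180,0,150])
rows([431,-249.5,46],[180,0,150])
```

```text
[-0.0005  0.0008 -0.0503  0.0007  0.0038  0.0013]
[-0.0666 -0.6207  0.0094  0.0007  0.0038  0.0013]
[-0.0658 -0.6209  0.1574  0.0007  0.0038  0.0013]
```

```bash
python3 -m jog '0 0 0 0 0 0;0 0 -0.07 0 0 0;0 0 -0.07 0 0 0;-0.066 -0.62 -0.07 0.001 0.004 0;-0.066 -0.62 -0.05 0.001 0.004 0;-0.066 -0.62 -0.04 0.001 0.004 0;-0.066 -0.62 -0.02 0.001 0.004 0;-0.066 -0.62 0 0.001 0.004 0;-0.066 -0.62 0 0.001 0.004 0;-0.066 -0.62 0 0.001 0.004 0;-0.066 -0.62 0 0.001 0.004 0;-0.066 -0.62 0 0.001 0.004 0;-0.066 -0.62 0 0.001 0.004 0;-0.066 -0.62 0.07 0.001 0.004 0;-0.066 -0.62 0.157 0.001 0.004 0;-0.066 -0.62 0.157 0.001 0.004 0;-0.066 -0.62 0.157 0.001 0.004 0' 1 4;  python3 - <<'E'
from h import *
print(state()['ee_pos'],state()['force'])
im=grab_frame('side')[:,:,::-1]; cv2.imwrite('pics/s1.png',cv2.resize(im[90:200,200:360],(800,550),interpolation=cv2.INTER_CUBIC))
E
```

```text
time_s: 6.98
ee_pos: [430.9, -247.3, 45.1]
ee_rot: [180.0, -0.3, 150.2]
force: [0.5, 0.7, 0.1]
gripper_width: 91.2
[ 430.85933246 -247.31943536   45.13664263] [0.53006171 0.65028234 0.08373207]
```

View pics/s1.png

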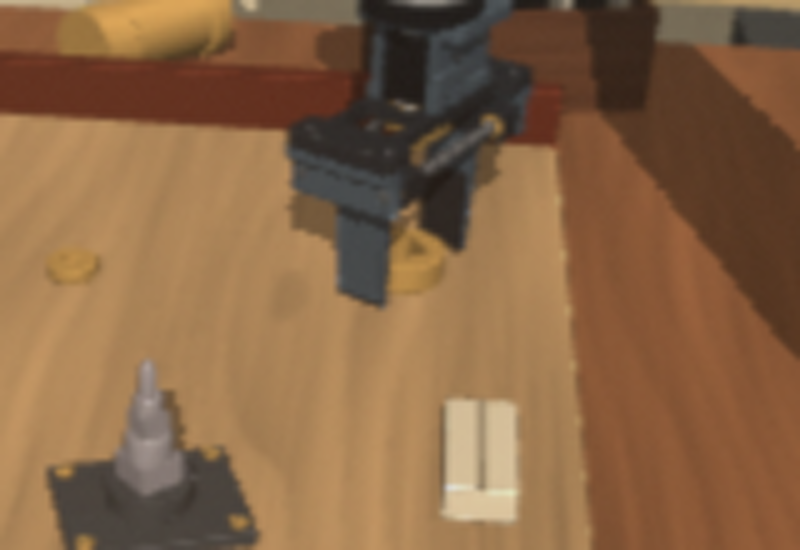

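The jaws straddle the large ring, at about (410,260) in the crop. I'll squeeze at this yaw, then again after a 90° turn, to centre it.

```bash
python3 -m jog '0 0 0 0 0 0;0 0 0 0 0 0;0 0 0 0 0 0;0 0 0 0 0 0;0 0 0 0 0 0;0 0 0 0 0 0;0 0 0 0 0 0;0 0 0 0 0 0' -1 10;  python3 -m jog '0 0 0 0 0 0;0 0 0 0 0 0;0 0 0 0 0 0;0 0 0 0 0 1;0 0 0 0 0 1;0 0 0 0 0 1;0 0 0 0 0 1;0 0 0 0 0 1;0 0 0 0 0 1;0 0 0 0 0 1;0 0 0 0 0 1;0 0 0 0 0 1;0 0 0 0 0 1;0 0 0 0 0 1;0 0 0 0 0 1;0 0 0 0 0 1;0 0 0 0 0 1;0 0 0 0 0 1' 0.7 10; python3 -m jog '0 0 0 0 0 0;0 0 0 0 0 0;0 0 0 0 0 0;0 0 0 0 0 0;0 0 0 0 0 0;0 0 0 0 0 0;0 0 0 0 0 0' -1 12
python3 - <<'E'
from h import *
rows([557.2,36.3,160],[180,0,60])
E
```

```text
time_s: 7.7
ee_pos: [432.4, -249.0, 47.6]
ee_rot: [-180.0, 0.0, 150.2]
force: [-1.7, -0.4, 6.1]
gripper_width: 57.9
time_s: 9.2
ee_pos: [432.3, -248.8, 47.4]
ee_rot: [180.0, 0.0, 60.3]
force: [0.4, 0.3, -0.1]
gripper_width: 77.1
time_s: 9.78
ee_pos: [432.5, -248.9, 47.3]
ee_rot: [180.0, 0.0, 60.3]
force: [0.8, -0.2, -1.2]
gripper_width: 58.0
[ 6.189e-01 -6.550e-02 -2.257e-01  4.000e-04  4.000e-04  3.700e-03]
```

```bash
python3 -m jog '0 0 -0.08 0 0 0;0 0 -0.16 0 0 0;0 0 -0.23 0 0 0;0.62 -0.066 -0.23 0 0 0;0.62 -0.066 -0.23 0 0 0;0.62 -0.066 -0.23 0 0 0;0.62 -0.066 -0.23 0 0 0;0.62 -0.066 -0.23 0 0 0;0.62 -0.066 -0.23 0 0 0;0.62 -0.066 -0.23 0 0 0;0.62 -0.066 -0.23 0 0 0;0.62 -0.066 -0.23 0 0 0;0.62 -0.066 -0.23 0 0 0;0.62 -0.066 -0.23 0 0 0;0.62 -0.066 -0.23 0 0 0' -1 25
python3 - <<'E'
from h import *
print(state()['force'])
rows([557.2,36.3,135],[180,0,60])
E
```

```text
time_s: 11.03
ee_pos: [556.3, 35.8, 161.8]
ee_rot: [-180.0, 0.1, 60.3]
force: [0.1, -0.7, -2.8]
gripper_width: 57.4
[ 0.06139238 -0.72602983 -2.7765104 ]
[ 0.0019  0.001   0.0535 -0.0003  0.0011  0.0029]
```

```bash
python3 -m jog '0.002 0.001 0 0 0 0.003;0.002 0.001 0.05 0 0 0.003;0.002 0.001 0.1 0 0 0.003;0.002 0.001 0.117 0 0 0.003;0.002 0.001 0.117 0 0 0.003;0.002 0.001 0.117 0 0 0.003' -1 25
python3 - <<'E'
from h import *
print(state()['torque'])
rows([557.2,36.3,88],[180,0,60])
E
```

```text
time_s: 11.53
ee_pos: [557.3, 35.7, 103.6]
ee_rot: [-180.0, 0.1, 59.9]
force: [-0.4, 0.0, -3.6]
gripper_width: 57.7
[-0.04644359 -0.04010987 -0.01659224]
[ 0.0009 -0.0008  0.0311 -0.0003  0.0012 -0.0007]
```

```bash
python3 -m jog '0.001 -0.001 0.008 0 0 0;0.001 -0.001 0.015 0 0 0;0.001 -0.001 0.022 0 0 0;0.001 -0.001 0.03 0 0 0;0.001 -0.001 0.036 0 0 0;0.001 -0.001 0.036 0 0 0' -1 20
python3 - <<'E'
from h import *
print(state()['torque'])
E
```

```text
time_s: 12.03
ee_pos: [557.4, 36.6, 86.9]
ee_rot: [180.0, 0.1, 59.9]
force: [-1.8, 0.6, 7.2]
gripper_width: 57.6
[6.99537378e-04 4.82955991e-01 1.72657320e-04]
```

```bash
python3 -m jog '0 0 0.003 0 0 -0.022;0 0 0.003 0 0 -0.044;0 0 0.003 0 0 -0.066;0 0 0.004 0 0 -0.088;0 0 0.004 0 0 -0.11;0 0 0.004 0 0 -0.132;0 0 0.004 0 0 -0.154' -1 20
python3 - <<'E'
from h import *
print(state()['torque'])
E
```

```text
time_s: 12.62
ee_pos: [557.4, 36.6, 84.9]
ee_rot: [-180.0, 0.1, 73.9]
force: [-0.0, -0.9, -2.6]
gripper_width: 57.6
[-0.11658935 -0.10204382 -0.0525117 ]
```

It has dropped past the corners, with no load on it. Next I lower it to the seat.

```bash
python3 -m jog '0 0 0.006 0 0 0;0 0 0.012 0 0 0;0 0 0.018 0 0 0;0 0 0.024 0 0 0;0 0 0.028 0 0 0;0 0 0.028 0 0 0' -1 20
python3 - <<'E'
from h import *
print(state()['torque'])
E
```

```text
time_s: 13.12
ee_pos: [557.4, 36.5, 71.3]
ee_rot: [-180.0, 0.1, 73.9]
force: [-1.1, -1.6, 2.7]
gripper_width: 57.5
[-0.1092497   0.2574547  -0.03825408]
```

```bash
python3 -m jog '0 0 0 0 0 0;0 0 0 0 0 0;0 0 0 0 0 0;0 0 -0.02 0 0 0;0 0 -0.09 0 0 0;0 0 -0.16 0 0 0;0 0 -0.18 0 0 0' 1 10
python3 - <<'E'
from h import *
print(state()['force'])
rows([479.7,235.9,120],[180,0,60])
rows([479.7,235.9,47],[180,0,60])
E
```

```text
time_s: 13.7
ee_pos: [560.4, 36.9, 167.1]
ee_rot: [179.5, -0.1, 73.9]
force: [1.8, 0.1, 1.3]
gripper_width: 91.1
[1.77046275 0.14396487 1.2720924 ]
[ 0.3374 -0.2663  0.0924  0.0056 -0.0019  0.1542]
[ 0.3372 -0.2677  0.2384  0.0056 -0.0019  0.1542]
```

```bash
python3 -m jog '0.337 -0.267 0 0.005 -0.002 0.154;0.337 -0.267 0.03 0.005 -0.002 0.154;0.337 -0.267 0.06 0.005 -0.002 0.154;0.337 -0.267 0.09 0.005 -0.002 0.154;0.337 -0.267 0.09 0.005 -0.002 0.154;0.337 -0.267 0.09 0.005 -0.002 0.154;0.337 -0.267 0.12 0.005 -0.002 0.154;0.337 -0.267 0.2 0.005 -0.002 0.154;0.337 -0.267 0.238 0.005 -0.002 0.154;0.337 -0.267 0.238 0.005 -0.002 0.154;0.337 -0.267 0.238 0.005 -0.002 0.154' 1 10;  python3 - <<'E'
from h import *
print(state()['force'])
a=grab_frame('side')[90:290,160:320,::-1];b=grab_frame('top')[110:260,180:300,::-1]
cv2.imwrite('pics/s2.png',np.hstack([cv2.resize(a,(400,500),interpolation=cv2.INTER_CUBIC),cv2.resize(b,(400,500),interpolation=cv2.INTER_CUBIC)]))
E
```

```text
time_s: 14.62
ee_pos: [479.8, 235.7, 47.0]
ee_rot: [180.0, 0.1, 60.0]
force: [-0.3, 0.1, 0.5]
gripper_width: 91.0
[-0.29924343  0.07782087  0.45844668]
```

View pics/s2.png

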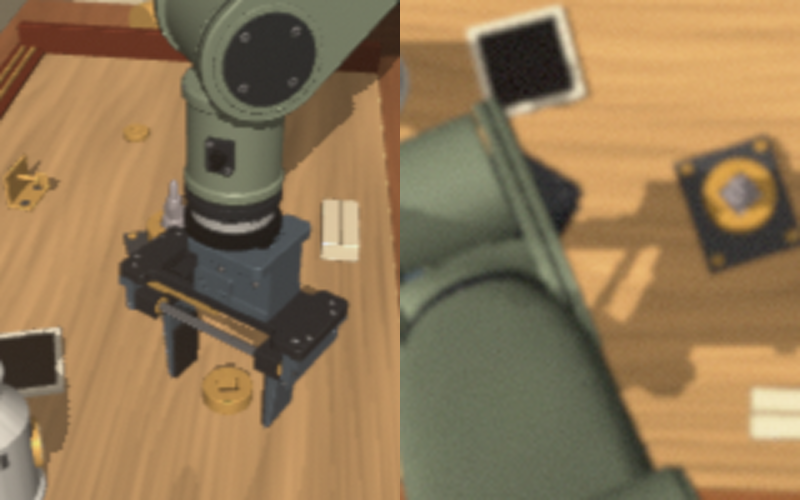

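Left: the middle ring sits between the fingers at (228,388). Right: the large ring is on the boss around the post at (740,195). Next I squeeze twice, as before.

```bash
python3 -m jog '0 0 0 0 0 0;0 0 0 0 0 0;0 0 0 0 0 0;0 0 0 0 0 0;0 0 0 0 0 0;0 0 0 0 0 0;0 0 0 0 0 0;0 0 0 0 0 0;0 0 0 0 0 0;0 0 0 0 0 0' -1 8;  python3 -m jog '0 0 0 0 0 0;0 0 0 0 0 0;0 0 0 0 0 0;0 0 0 0 0 -1;0 0 0 0 0 -1;0 0 0 0 0 -1;0 0 0 0 0 -1;0 0 0 0 0 -1;0 0 0 0 0 -1;0 0 0 0 0 -1;0 0 0 0 0 -1;0 0 0 0 0 -1;0 0 0 0 0 -1;0 0 0 0 0 -1;0 0 0 0 0 -1;0 0 0 0 0 -1;0 0 0 0 0 -1;0 0 0 0 0 -1' 0.4 8; python3 -m jog '0 0 0 0 0 0;0 0 0 0 0 0;0 0 0 0 0 0;0 0 0 0 0 0;0 0 0 0 0 0;0 0 0 0 0 0;0 0 0 0 0 0;0 0 0 0 0 0' -1 12
python3 - <<'E'
from h import *
print(state()['force'])
rows([557.4,36.5,160],[180,0,150])
E
```

```text
time_s: 15.55
ee_pos: [481.1, 236.3, 48.7]
ee_rot: [179.9, -0.1, 60.0]
force: [-0.2, -0.5, 0.9]
gripper_width: 43.7
time_s: 17.05
ee_pos: [481.1, 236.2, 48.7]
ee_rot: [179.9, 0.1, 149.9]
force: [0.3, -0.2, -0.9]
gripper_width: 63.7
time_s: 17.72
ee_pos: [481.2, 236.3, 48.7]
ee_rot: [179.9, 0.1, 149.9]
force: [-0.9, -0.0, -0.3]
gripper_width: 43.5
[-0.86941315 -0.00906119 -0.34314445]
[-0.3329 -0.2686 -0.2224  0.0016  0.0016 -0.0013]
```

```bash
python3 -m jog '0 0 -0.08 0 0 0;0 0 -0.16 0 0 0;0 0 -0.23 0 0 0;-0.333 -0.268 -0.23 0.001 0.001 -0.35;-0.333 -0.268 -0.23 0.001 0.001 -0.35;-0.333 -0.268 -0.23 0.001 0.001 -0.35;-0.333 -0.268 -0.23 0.001 0.001 -0.35;-0.333 -0.268 -0.23 0.001 0.001 -0.35;-0.333 -0.268 -0.23 0.001 0.001 -0.35;-0.333 -0.268 -0.23 0.001 0.001 -0.35;-0.333 -0.268 -0.23 0.001 0.001 -0.35;-0.333 -0.268 -0.23 0.001 0.001 -0.35;-0.333 -0.268 -0.23 0.001 0.001 -0.35;-0.333 -0.268 -0.23 0.001 0.001 -0.35' -1 20
python3 - <<'E'
from h import *
print(state()['force'])
rows([557.4,36.5,127],[180,0,181])
E
```

```text
time_s: 18.88
ee_pos: [557.1, 37.9, 163.7]
ee_rot: [-180.0, 0.1, -178.5]
force: [0.6, -0.4, -1.4]
gripper_width: 43.1
[ 0.6469907  -0.42545372 -1.40634928]
[-0.0004 -0.0028  0.0735 -0.0001  0.0007  0.0053]
```

```bash
python3 -m jog '0 -0.003 0 0 0 0;0 -0.003 0.04 0 0 0;0 -0.003 0.072 0 0 0;0 -0.003 0.072 0 0 0;0 -0.003 0.072 0 0 0;0 -0.003 0.072 0 0 0' -1 20
python3 - <<'E'
from h import *
print(state()['torque'])
rows([557.4,36.5,114.5])
E
```

```text
time_s: 19.38
ee_pos: [557.6, 36.7, 128.5]
ee_rot: [-180.0, 0.1, -178.5]
force: [0.5, -0.8, -0.4]
gripper_width: 43.5
[ 0.09615918 -0.10268028  0.01443173]
[ 0.0005 -0.0004  0.0281  0.      0.      0.    ]
```

```bash
python3 -m jog '0 0 0.008 0 0 0;0 0 0.014 0 0 0;0 0 0.02 0 0 0;0 0 0.026 0 0 0;0 0 0.03 0 0 0;0 0 0.03 0 0 0' -1 20
python3 - <<'E'
from h import *
print(state()['torque'])
E
```

```text
time_s: 19.88
ee_pos: [557.4, 36.4, 113.0]
ee_rot: [-180.0, 0.1, -178.5]
force: [1.3, -1.8, -2.2]
gripper_width: 43.0
[-0.12682152 -0.1481552  -0.03243992]
```

```bash
python3 -m jog '0 0 0.003 0 0 0;0 0 0.005 0 0 0;0 0 0.005 0 0 0' -1 20
python3 - <<'E'
from h import *
print(state()['torque'])
E
```

```text
time_s: 20.13
ee_pos: [557.4, 36.3, 110.3]
ee_rot: [-179.9, 0.1, -178.5]
force: [0.9, -2.0, -1.8]
gripper_width: 43.4
[-0.155272   -0.15133936 -0.00710486]
```

It fell straight over the square, already aligned. Next I lower it to the shoulder at about 102.7.

```bash
python3 -m jog '0 0 0.005 0 0 0;0 0 0.01 0 0 0;0 0 0.0145 0 0 0;0 0 0.016 0 0 0;0 0 0.016 0 0 0' -1 20
python3 - <<'E'
from h import *
print(state()['torque'])
E
```

```text
time_s: 20.55
ee_pos: [557.5, 36.2, 102.6]
ee_rot: [-179.9, 0.1, -178.5]
force: [-1.7, -2.2, 2.5]
gripper_width: 43.0
[-0.21409959  0.11988841  0.01853247]
```

```bash
python3 -m jog '0 0 0 0 0 0;0 0 0 0 0 0;0 0 0 0 0 0;0 0 -0.02 0 0 0;0 0 -0.08 0 0 0;0 0 -0.13 0 0 0;0 0 -0.14 0 0 0' 0.7 10
python3 - <<'E'
from h import *
rows([646,-221.7,120],[180,0,181.5])
rows([646,-221.7,49],[180,0,181.5])
E
```

```text
time_s: 21.13
ee_pos: [559.9, 36.5, 177.5]
ee_rot: [-180.0, 0.6, -178.5]
force: [0.1, 0.6, 0.4]
gripper_width: 77.3
[-1.571e-01 -5.207e-01  1.170e-01 -4.000e-04  6.400e-03  3.000e-04]
[-1.557e-01 -5.206e-01  2.590e-01 -4.000e-04  6.400e-03  3.000e-04]
```

```bash
python3 -m jog '-0.156 -0.52 0 0 0.006 0;-0.156 -0.52 0 0 0.006 0;-0.156 -0.52 0.04 0 0.006 0;-0.156 -0.52 0.08 0 0.006 0;-0.156 -0.52 0.11 0 0.006 0;-0.156 -0.52 0.11 0 0.006 0;-0.156 -0.52 0.11 0 0.006 0;-0.156 -0.52 0.11 0 0.006 0;-0.156 -0.52 0.15 0 0.006 0;-0.156 -0.52 0.21 0 0.006 0;-0.156 -0.52 0.259 0 0.006 0;-0.156 -0.52 0.259 0 0.006 0;-0.156 -0.52 0.259 0 0.006 0' 0.7 10;  python3 - <<'E'
from h import *
print(state()['force'])
a=grab_frame('side')[100:220,140:300,::-1]
cv2.imwrite('pics/s3.png',cv2.resize(a,(800,600),interpolation=cv2.INTER_CUBIC))
E
```

```text
time_s: 22.22
ee_pos: [645.3, -220.6, 48.1]
ee_rot: [180.0, -0.1, -178.5]
force: [0.2, 0.4, -0.6]
gripper_width: 77.2
[ 0.15200454  0.42109001 -0.55709937]
```

View pics/s3.png

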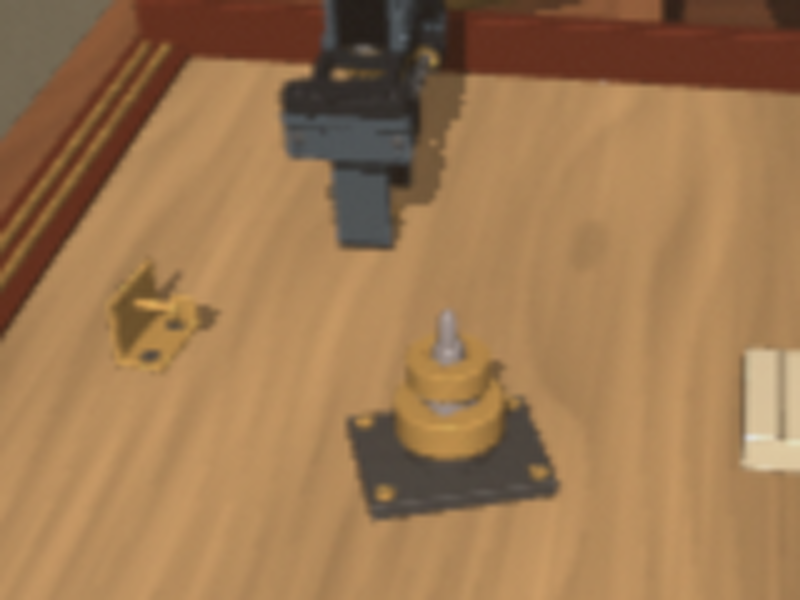

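Large and middle are stacked and flat, at (450,425) and (450,370). The gripper is over the small ring, which its finger hides, so I squeeze it twice.

```bash
python3 -m jog '0 0 0 0 0 0;0 0 0 0 0 0;0 0 0 0 0 0;0 0 0 0 0 0;0 0 0 0 0 0;0 0 0 0 0 0;0 0 0 0 0 0;0 0 0 0 0 0;0 0 0 0 0 0' -1 5;  python3 -m jog '0 0 0 0 0 0;0 0 0 0 0 0;0 0 0 0 0 0;0 0 0 0 0 1;0 0 0 0 0 1;0 0 0 0 0 1;0 0 0 0 0 1;0 0 0 0 0 1;0 0 0 0 0 1;0 0 0 0 0 1;0 0 0 0 0 1;0 0 0 0 0 1;0 0 0 0 0 1;0 0 0 0 0 1;0 0 0 0 0 1;0 0 0 0 0 1;0 0 0 0 0 1;0 0 0 0 0 1' 0.2 5; python3 -m jog '0 0 0 0 0 0;0 0 0 0 0 0;0 0 0 0 0 0;0 0 0 0 0 0;0 0 0 0 0 0;0 0 0 0 0 0;0 0 0 0 0 0;0 0 0 0 0 0' -1 8
python3 - <<'E'
from h import *
print(state()['force'])
rows([557.4,36.5,160],[180,0,91.5])
E
```

```text
time_s: 23.02
ee_pos: [646.9, -221.1, 50.3]
ee_rot: [-180.0, 0.1, -178.5]
force: [0.7, 0.3, 2.9]
gripper_width: 21.0
time_s: 24.52
ee_pos: [646.7, -221.1, 50.0]
ee_rot: [179.9, 0.0, 91.6]
force: [1.3, 0.7, -0.0]
gripper_width: 54.6
time_s: 25.18
ee_pos: [646.5, -221.1, 50.3]
ee_rot: [179.9, 0.0, 91.7]
force: [-2.6, 0.2, 3.2]
gripper_width: 4.5
[-2.61433931  0.23534314  3.23417979]
[ 5.20e-01 -1.63e-01 -2.20e-01  9.00e-04  5.00e-04  1.70e-03]
```

The width of 4.5 mm means the fingers missed the ring or closed over it. I'll open, back off upward and look.

```bash
python3 -m jog '0 0 0 0 0 0;0 0 0 0 0 0;0 0 -0.07 0 0 0;-0.2 0 -0.14 0 0 0;-0.2 0 -0.14 0 0 0;-0.2 0 -0.14 0 0 0;-0.2 0 -0.14 0 0 0' 0.5 8
python3 - <<'E'
from h import *
a=grab_frame('side')[115:175,170:250,::-1];b=grab_frame('top')[110:170,340:420,::-1]
cv2.imwrite('pics/s4.png',np.vstack([cv2.resize(a,(400,300),interpolation=cv2.INTER_CUBIC),cv2.resize(b,(400,300),interpolation=cv2.INTER_CUBIC)]))
E
```

```text
time_s: 25.77
ee_pos: [650.1, -326.5, 122.4]
ee_rot: [179.7, 0.3, 91.4]
force: [-0.5, 0.5, -0.8]
gripper_width: 48.1
```

View pics/s4.png

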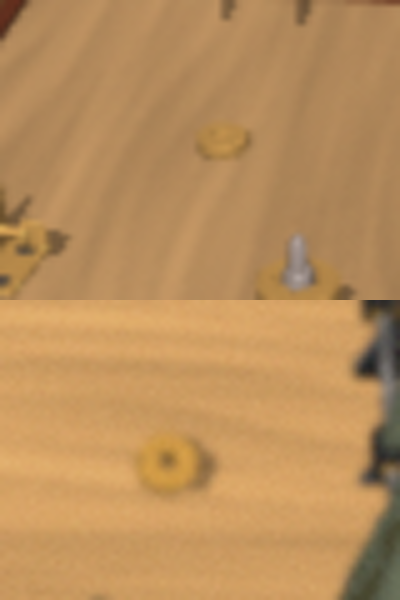

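The ring has not moved (top pixel (373,142)). The fingertips closed above it, so the floor is lower than the 20 mm I estimated. I'll go in lower, feeling for the floor.

Run:
```python
from h import *
rows([646,-221.5,52],[180,0,91.5])
```

```text
[ 0.2002 -0.0007  0.136   0.0008 -0.      0.0006]
```

```bash
python3 -m jog '0.1 0 0 0 0 0;0.2 0 0 0 0 0;0.2 0 0 0 0 0;0.2 0 0.07 0 0 0;0.2 0 0.136 0 0 0;0.2 0 0.136 0 0 0;0.2 0 0.136 0 0 0;0.2 0 0.136 0 0 0' 0.5 5; python3 -m jog '0 0 0.008 0 0 0;0 0 0.012 0 0 0;0 0 0.016 0 0 0;0 0 0.016 0 0 0;0 0 0.016 0 0 0' 0.5 5
```

```text
time_s: 26.53
ee_pos: [647.1, -221.4, 53.0]
ee_rot: [179.9, 0.0, 91.6]
force: [0.1, 0.2, 1.0]
gripper_width: 68.4
time_s: 26.95
ee_pos: [647.2, -221.5, 45.3]
ee_rot: [179.8, 0.0, 91.6]
force: [0.0, 0.8, 0.1]
gripper_width: 68.3
```

```bash
python3 -m jog '0 0 0.004 0 0 0;0 0 0.006 0 0 0;0 0 0.008 0 0 0;0 0 0.008 0 0 0;0 0 0.008 0 0 0' 0.5 5
```

```text
time_s: 27.37
ee_pos: [647.1, -221.5, 41.2]
ee_rot: [179.9, 0.0, 91.6]
force: [-0.7, -0.5, 0.3]
gripper_width: 68.4
```

```bash
python3 -m jog '0 0 0 0 0 0;0 0 0 0 0 0;0 0 0 0 0 0;0 0 0 0 0 0;0 0 0 0 0 0;0 0 0 0 0 0;0 0 0 0 0 0;0 0 0 0 0 0;0 0 0 0 0 0' -1 5
```

```text
time_s: 28.12
ee_pos: [647.2, -221.6, 41.2]
ee_rot: [179.8, 0.0, 91.6]
force: [0.2, 0.4, -0.2]
gripper_width: 33.2
```

The width is 33.2 mm, so the ring is between the pads. Next I turn 90° and squeeze again.

```bash
python3 -m jog '0 0 0 0 0 0;0 0 0 0 0 0;0 0 0 0 0 0;0 0 0 0 0 -1;0 0 0 0 0 -1;0 0 0 0 0 -1;0 0 0 0 0 -1;0 0 0 0 0 -1;0 0 0 0 0 -1;0 0 0 0 0 -1;0 0 0 0 0 -1;0 0 0 0 0 -1;0 0 0 0 0 -1;0 0 0 0 0 -1;0 0 0 0 0 -1;0 0 0 0 0 -1;0 0 0 0 0 -1;0 0 0 0 0 -1' 0.2 5; python3 -m jog '0 0 0 0 0 0;0 0 0 0 0 0;0 0 0 0 0 0;0 0 0 0 0 0;0 0 0 0 0 0;0 0 0 0 0 0;0 0 0 0 0 0;0 0 0 0 0 0' -1 10
python3 - <<'E'
from h import *
print(state()['force'])
rows([557.4,36.4,160],[180,0,181.6])
E
```

```text
time_s: 29.62
ee_pos: [647.1, -221.5, 41.2]
ee_rot: [-180.0, 0.1, -178.5]
force: [-0.5, 0.8, 0.0]
gripper_width: 55.1
time_s: 30.28
ee_pos: [647.2, -221.6, 41.2]
ee_rot: [-180.0, 0.2, -178.5]
force: [0.1, -0.6, 0.8]
gripper_width: 33.2
[ 0.07431101 -0.55157324  0.79135148]
[ 1.658e-01  5.202e-01 -2.383e-01 -3.000e-04  1.700e-03 -1.600e-03]
```

```bash
python3 -m jog '0 0 -0.08 0 0 0;0 0 -0.16 0 0 0;0 0 -0.238 0 0 0;0.166 0.52 -0.238 0 0.002 0;0.166 0.52 -0.238 0 0.002 0;0.166 0.52 -0.238 0 0.002 0;0.166 0.52 -0.238 0 0.002 0;0.166 0.52 -0.238 0 0.002 0;0.166 0.52 -0.238 0 0.002 0;0.166 0.52 -0.238 0 0.002 0;0.166 0.52 -0.238 0 0.002 0;0.166 0.52 -0.238 0 0.002 0;0.166 0.52 -0.238 0 0.002 0;0.166 0.52 -0.238 0 0.002 0' -1 15
python3 - <<'E'
from h import *
print(state()['force'])
rows([557.4,36.4,140],[180,0,181.5])
E
```

```text
time_s: 31.45
ee_pos: [557.8, 35.2, 159.8]
ee_rot: [-180.0, -0.0, -178.6]
force: [-0.2, 0.3, -0.5]
gripper_width: 32.9
[-0.16418458  0.26868566 -0.53602265]
[ 0.0007  0.0024  0.0397 -0.0005 -0.0001 -0.0013]
```

```bash
python3 -m jog '0.001 0.0024 0 0 0 0;0.001 0.0024 0.03 0 0 0;0.001 0.0024 0.042 0 0 0;0.001 0.0024 0.042 0 0 0;0.001 0.0024 0.042 0 0 0' -1 12
python3 - <<'E'
from h import *
rows([557.4,36.4,118])
E
```

```text
time_s: 31.87
ee_pos: [557.1, 35.8, 138.4]
ee_rot: [-180.0, -0.1, -178.7]
force: [0.6, -0.3, 0.2]
gripper_width: 33.4
[-0.0006  0.0011  0.0408  0.      0.      0.    ]
```

```bash
python3 -m jog '-0.0006 0.0011 0.006 0 0 0;-0.0006 0.0011 0.012 0 0 0;-0.0006 0.0011 0.018 0 0 0;-0.0006 0.0011 0.02 0 0 0' -1 12
python3 - <<'E'
from h import *
print(state()['torque']);rows([557.4,36.4,118])
E
```

```text
time_s: 32.2
ee_pos: [557.2, 36.4, 128.0]
ee_rot: [-180.0, -0.1, -178.7]
force: [-0.5, -0.0, -1.1]
gripper_width: 32.8
[ 0.04187493 -0.13611442  0.01954748]
[-0.0005 -0.      0.02    0.      0.      0.    ]
```

```bash
python3 -m jog '-0.0005 0 0.006 0 0 0;-0.0005 0 0.012 0 0 0;-0.0005 0 0.018 0 0 0;-0.0005 0 0.022 0 0 0;-0.0005 0 0.0225 0 0 0' -1 12
python3 - <<'E'
from h import *
print(state()['torque'])
E
```

```text
time_s: 32.62
ee_pos: [557.3, 36.4, 117.1]
ee_rot: [-180.0, -0.1, -178.7]
force: [-1.4, -0.4, 3.9]
gripper_width: 32.7
[0.08654522 0.12658921 0.00297491]
```

The small ring is seated at 117.1 (expected 117.2) with a light contact force. I'll release, retreat and check.

```bash
python3 -m jog '0 0 0 0 0 0;0 0 0 0 0 0;0 0 0 0 0 0;0 0 -0.02 0 0 0;0 0 -0.09 0 0 0;0 0 -0.17 0 0 0;0 0 -0.24 0 0 0;0.2 -0.5 -0.24 0 0 0;0.2 -0.5 -0.24 0 0 0;0.2 -0.5 -0.24 0 0 0;0.2 -0.5 -0.24 0 0 0;0.2 -0.5 -0.24 0 0 0;0.2 -0.5 -0.24 0 0 0;0.2 -0.5 -0.24 0 0 0' 0.3 12
python3 - <<'E'
from h import *
a=grab_frame('side')[130:220,180:270,::-1];b=grab_frame('top')
cv2.imwrite('pics/s5.png',np.hstack([cv2.resize(a,(400,400),interpolation=cv2.INTER_CUBIC),cv2.resize(b[140:200,255:315,::-1],(400,400),interpolation=cv2.INTER_CUBIC)]))
t0=cv2.imread('pics/top0.png')[:,:,::-1]
d=cv2.absdiff(t0,b).max(2)
for n,(u,v) in dict(lamp=(165,130),glass=(217,129),bracket=(316,108),block=(303,235)).items(): print(n,d[v-20:v+20,u-22:u+22].mean().round(1))
E
```

```text
time_s: 33.78
ee_pos: [461.7, -219.4, 238.5]
ee_rot: [-179.8, -0.1, -178.8]
force: [0.2, 0.4, -0.3]
gripper_width: 58.8
lamp 7.3
glass 6.9
bracket 8.0
block 8.0
```

View pics/s5.png

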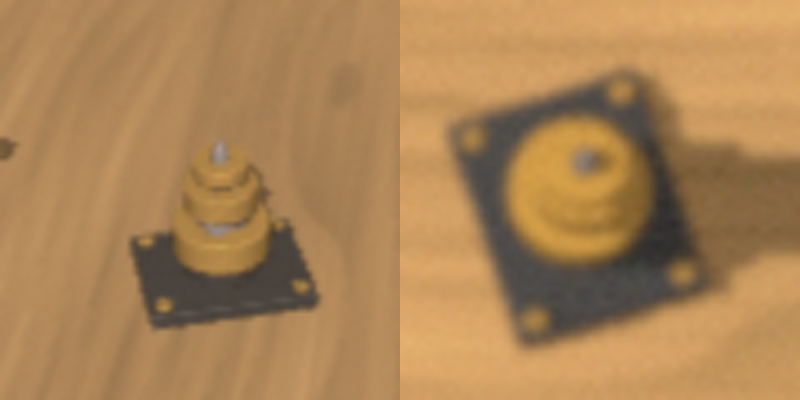

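The picture shows all three rings stacked flat on the post, which is at (220,200) in the side crop and (580,190) in the top crop. The bystander areas differ from the first picture only at noise level, so I hand in.

```bash
python3 -m jog '0 0 0 0 0 0;0 0 0 0 0 0;0 0 0 0 0 0'; python3 -c "
from workcell import *
print(job_done())"
```

```text
time_s: 34.13
ee_pos: [462.8, -217.5, 238.6]
ee_rot: [-179.9, -0.1, -178.9]
force: [0.3, 0.9, -0.1]
gripper_width: 59.5
the job is handed in; nothing more can be done
None
```

I threaded the large, middle and small spacers onto the post in that order and handed the job in at about 34 s; no verdict is reported.

- **Fit:** I located the post by gripping its pin lightly. The large spacer rested on the corners and dropped after about 14° of turning. The middle one went straight over its square with no feeling needed. The small one slid down the pin.
- **Seating:** Each spacer stopped within about 0.1 mm of the height expected for its shoulder, and no press I read was above about 10 N.
- **Last checks:** The final pictures show all three lying flat on the post. The areas around the four bystanders differ from the first picture only at noise level.
- **What went wrong:** My first grasp of the small spacer missed, because the fingers closed just above it; I had estimated the tray floor too high. The spacer had not moved noticeably, and the second, lower grasp held.

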